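# Wind the run-down time lock movement

## Task

One of the two movements in this safe time lock has nearly run down. Wind it clockwise by its own wing key (this takes several part turns) until its red pointer reads the same as the other movement's to within an hour or so; its ratchet cannot be turned back, so do not overwind it, and leave the reading of the other movement as it is. Then shut the glazed cover fully, leaving the other things on the bench where they are.

Things in the scene. Friction and masses are not known exactly. Their poses are not given: they have to be found in the camera images.
- case: open grey metal box of a safe's time lock, 106 mm (x) by 196 mm (y), on a plywood board 114 x 236 mm with rubber feet; it is fixed. Origin: centre of the board's underside, on the bench. x points from its front to its hinge side, z up; the rim of the box is 56 mm above the bench.
- movement_1: the run-down movement: brass clockwork 92 (x) x 84 (y) mm, one of two side by side in the case (left or right varies); origin at the centre of its underside, axes as the case. Key axis at x = -22 mm, dial centre at x = +22 mm.
- movement_2: the movement that is already wound (same make); the reading to match; leave its key alone. Axes and measures as movement_1.
- key_1 (a joint): winding key of movement_1: 0 = run down (0 h), grows as it turns CLOCKWISE seen from above, 0.2618 rad per hour, 12.57 = 48 h. A mainspring pulls back with 0.06 to 0.15 N m, but a 24-tooth ratchet (a tooth = 0.262 rad = 1 h) lets it turn clockwise only: let go, it slips back by up to one tooth and stays.
- key_1_wing (a point): centre of the upright brass wing of movement_1's key: 34 mm along this point's x, 8 mm thick along y, 22 mm high along z (11 mm above and below). The point turns with the key, about the vertical through this point. Box rim 4 mm, ratchet wheel 9 mm below the wing's underside; free all round at wing height, but for the other key 92 mm away.
- pointer_1 (a joint): red pointer on the white dial of movement_1, value 0 at 0 h, grows clockwise, 0.1047 rad (6 deg) per hour, 24 h at twelve o'clock (case +x); geared to the key: value = 0.4 x key value.
- pointer_1_tip (a point): tip of the red pointer of movement_1, 17 mm from its pivot, x along the pointer. Dial 44 mm across, short ticks every 2 h and long ones every 12 h, dial centre 44 mm behind the key (case +x).
- key_2 (a joint): winding key of movement_2: 0 = run down (0 h), grows as it turns CLOCKWISE seen from above, 0.2618 rad per hour, 12.57 = 48 h. A mainspring pulls back with 0.06 to 0.15 N m, but a 24-tooth ratchet (a tooth = 0.262 rad = 1 h) lets it turn clockwise only: let go, it slips back by up to one tooth and stays.
- key_2_wing (a point): centre of the upright brass wing of movement_2's key: 34 mm along this point's x, 8 mm thick along y, 22 mm high along z (11 mm above and below). The point turns with the key, about the vertical through this point. Box rim 4 mm, ratchet wheel 9 mm below the wing's underside; free all round at wing height, but for the other key 92 mm away.
- pointer_2 (a joint): red pointer on the white dial of movement_2, value 0 at 0 h, grows clockwise, 0.1047 rad (6 deg) per hour, 24 h at twelve o'clock (case +x); geared to the key: value = 0.4 x key value.
- pointer_2_tip (a point): tip of the red pointer of movement_2, 17 mm from its pivot, x along the pointer. Dial 44 mm across, short ticks every 2 h and long ones every 12 h, dial centre 44 mm behind the key (case +x).
- cover (a joint): glazed cover of the case, hinged along the case's far (+x) rim: 0 = shut, grows as it opens, starts open at 2.05 to 2.2 rad, leaning back. A stiff hinge (0.2 N m) holds it wherever it is left; 0.22 kg. Push it over from behind and then down. Shut, its top is 88 mm above the bench.
- cover_hinge (a point): middle of the cover's hinge line, 58 mm above the bench; x, y, z turn with the cover (y is the hinge axis). In this frame the cover is a 30 mm deep tray reaching from x = 0 to -106 mm, y = -98 to +98 mm, its glazed outer face at z = +30 mm.
- cover_edge (a point): middle of the cover's free outer edge (x = -106, z = +30 mm in the cover_hinge frame). A steel lift tab 44 mm wide stands out 11 mm near the cover's rim.
- graphite_bottle: small brown dropper bottle, 33 mm across, 102 mm tall, standing; bystander, origin at the centre of its base
- magnet_dish: round steel parts dish, 87 mm across, 18 mm high; bystander, origin at the centre of its base
- lock_cylinder_2: steel euro lock cylinder, 43 x 24 x 40 mm; bystander, origin at the centre of its underside
- tape_roll: roll of black tape lying flat, 56 mm across, 19 mm high; bystander, origin at the centre of its underside

How it is judged:
On the way, in this order (a step that is already met when the one before it is completed fails the run):
1. the run-down movement is wound to the reading of the other one and its key let go (angle between the x axis of pointer_1_tip and the x axis of pointer_2_tip, either way round below 0.16 rad and value of joint pointer_1 above 1.6 rad and not (contact force between the fingers and movement_1 above 0.3 N)), for 0.2 s.
2. the cover is shut (value of joint cover below 0.06 rad), for 0.2 s.
At the end, for the whole second after the job is handed in: The two red pointers agree within 0.16 rad (about 1.5 h), the wound movement's pointer is where it was (tip within 3 mm), and the cover is shut (under 0.06 rad) (angle between the x axis of pointer_1_tip and the x axis of pointer_2_tip, either way round below 0.16 rad and value of joint pointer_1 above 1.6 rad and value of joint cover below 0.06 rad and distance of pointer_2_tip from where it was at the start of the episode below 0.003 m); the robot touches nothing.
It fails at once if the other movement is wound (its pointer tip moves 3 mm or more) (distance of pointer_2_tip from where it was at the start of the episode above 0.003 m).
It fails at once if a bystander is shifted by over 30 mm (distance of any of graphite_bottle, magnet_dish, lock_cylinder_2, tape_roll from where it was at the start of the episode above 0.03 m).
It also fails if it takes over 64 s, if anything falls off the work surface, if the arm or the gripper's body presses on something with over 40 N, if the wrist force passes 120 N, or if a joint passes its speed limit or range.

## Robot

A 7-joint arm with a two-finger parallel gripper is mounted at the origin on a cart in front of the work surface, level with it; the furniture and walls round the work are solid. World frame = base frame: x ahead of the robot, y to its left, z up, the work surface at z = 0. Lengths are in m, angles in rad, forces in N, time in s.
With the tool pointing down it reaches from about 0.4 to 0.9 m from the base axis. Payload 5.5 kg.
Tool frame: the origin (TCP) lies midway between the tips of the shut fingers; the grasp point (between the pads) lies 19 mm behind it (grasp_offset is the distance from the TCP to the grasp point, in m); z points along the fingers, y is the line along which they close (so a half turn about z gives the same grasp; the last joint's range is limited). The gripper opens to 92 mm and grips with 3 to 60 N. Pads are 19 mm wide; open, the fingers measure 130 mm over their backs; the gripper's body (75 mm by 190 mm) begins 47 mm behind the grasp point.
Start: joints at [1.423, 0.501, -0.427, 1.55, 0.221, 1.138, -0.21], TCP at [0.26, -0.596, 0.205] pointing down, gripper open.
Joint ranges: [-2.88, 2.88], [-0.31, 2.03], [-1.54, 1.56], [0.2, 2.42], [-1.41, 4.55], [0.19, 2.02], [-2.57, 2.57]. Speed limits (rad/s): [2.57, 2.57, 3.14, 3.14, 3.14, 3.14, 3.14].

## Interface

Orientations are given as a unit quaternion [x, y, z, w].
In Python, from workcell import state, camera, hand_in, grasp_offset gives the robot as it stands.
- The arm moves only by the tool arm_command, never from a script. Its argument "motion" is a list that holds one entry, the list of rows, each a list of 7 numbers: the finger opening in cm, from 0 to 9.18, then the shift along the tool's x, y, z in cm, then the turn, a rotation vector about the tool's x, y, z in rad. In form: [[[claw, tx, ty, tz, wx, wy, wz], ...]]. A call has 1 to 5 rows; each row is the pose to reach, as a shift and turn from the pose commanded when the call began, along the tool's axes at that moment; what a row does not reach only later rows make up. A row lasts 1/8 s, in which the tool goes at most 62.5 mm and 10.7 degrees, less where a joint would pass 70% of its speed; a pose out of reach is approached as far as the arm can. A call with a gripper value outside its range is refused whole. The fingers move at their own pace and stop on an object; "force" is the grip in N (left out, the last holds). Time passes only in rows, so rows that repeat a pose let the fingers close. It gives the time, the measured TCP pose, the force, the opening and the grip force at its end, in the units of the state.
- state(): the state, without advancing time (a new reading comes with each control period).
- camera(name): name is "side" or "top"; returns a dict with "image" (420x560x3 uint8, red, green, blue), "depth" (420x560 float32, m along the optical axis (not along the pixel's ray), 0 where there is no reading), "fx", "fy", "cx", "cy" (pixels), "extrinsics" (4x4, takes a point from camera to world coordinates). Camera axes: x right, y up, looking along -z (the intrinsics and any distortion apply to the point x, -y, -z); pixel columns grow to the right and rows downward; lengths in m; the calibration is good to about 2 mm. A picture is of the moment at which its call begins.
- hand_in(): hands the job in; it is judged then, once.
The state is a dict: "clock": time; "joint_pos": joint angles; "qvel": joint speeds; "effort": joint torques, N m; "position": TCP position; "tcp_rot": TCP orientation; "force": force on the tool from outside, world axes, zero at the start; "ft_torque": the same for the moment, N m; "grip_width": finger opening in m; "finger_force": force on a finger pad.
Only numpy, scipy, OpenCV 4.12 (cv2) and the standard library are available. Lean on these libraries where they do the work, as an engineer would, in place of code of your own. Each camera call takes 0.05 s, during which the arm holds its last target. There are 200 camera calls.

## Working session

There is one attempt and no reset: what is moved stays moved. The work goes in short steps, Python scripts to look and compute and a tool call to move; the robot and the scene stay as the last step left them, time stands still between calls to the robot, and variables do not carry over. Pictures are saved under pics/ and viewed, at most 10 in all, crops included, and the job is handed in when it is done.

Besides the shell and the picture viewer there is one more tool, called after "Call:" as name(argument=value, ...) on one line, values as JSON. arm_command: Moves the arm, as the interface text tells. Its arguments: {"type":"object","properties":{"motion":{"type":"array"},"force":{"type":"number"}},"required":["motion"]}

```bash
mkdir -p pics; ls
python3 - <<'E'
from workcell import state, camera, grasp_offset
import cv2,numpy as np
print(state(), grasp_offset)
for n in("side","top"):
    c=camera(n); np.savez(f"/tmp/{n}0.npz",**c)
    cv2.imwrite(f"pics/{n}0.png",c["image"][:,:,::-1]); print(n,c["fx"],c["fy"],c["cx"],c["cy"],c["extrinsics"].round(4).tolist(),[k for k in c])
E
```

```text
pics
{'clock': 0.0, 'joint_pos': array([ 1.42315875,  0.5018389 , -0.42675879,  1.5514425 ,  0.22079582,
        1.13827   , -0.21033424]), 'qvel': array([ 0.00049714, -0.00052514, -0.0007272 , -0.00019271, -0.00049314,
       -0.00080385, -0.00084259]), 'effort': array([-1.73441467e-04, -5.66599953e+01, -5.81615478e+00, -2.79122311e+01,
       -6.84545282e-02,  3.07804160e-02,  1.69536461e-04]), 'position': array([ 0.25924945, -0.59526745,  0.20418424]), 'tcp_rot': array([ 9.78976331e-01,  2.03971651e-01, -1.65336698e-04, -9.39389606e-04]), 'force': array([-0.3373146 ,  0.32013482,  0.10186829]), 'ft_torque': array([ 0.03585051, -0.02240041,  0.03717035]), 'finger_force': 0.0, 'grip_width': 0.09154101420360809} 0.0188
side 429.91720299102747 429.91720299102747 278.26004732228694 205.02585092050484 [[-0.9733, 0.0916, -0.2106, 0.2726], [-0.2296, -0.4194, 0.8783, 0.6333], [-0.0079, 0.9032, 0.4292, 0.4691], [0.0, 0.0, 0.0, 1.0]] ['image', 'depth', 'fx', 'fy', 'cx', 'cy', 'extrinsics']
top 474.8857952362832 474.8857952362832 287.66941560828184 211.9056857444835 [[-0.0063, 0.9914, -0.1304, 0.3444], [-0.9996, -0.0028, 0.0276, -0.1807], [0.027, 0.1305, 0.9911, 1.0914], [0.0, 0.0, 0.0, 1.0]] ['image', 'depth', 'fx', 'fy', 'cx', 'cy', 'extrinsics']
```

View pics/top0.png

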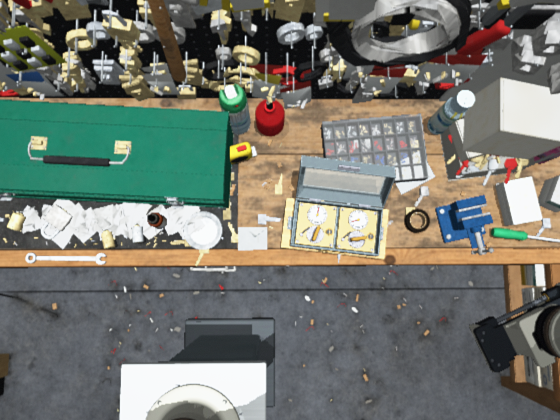

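View pics/side0.png

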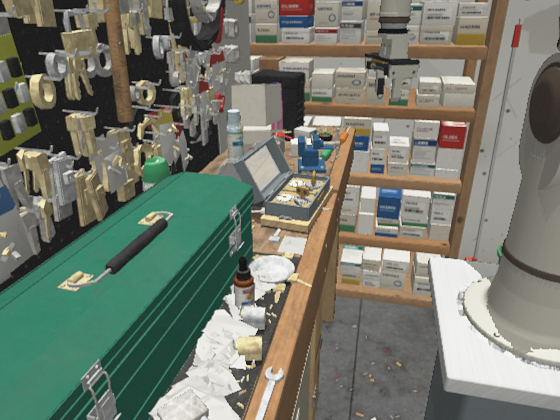

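Top: the case is at about (336,226), its two dials at (318,213) and (357,213), keys at about (313,232) and (352,236), and the open cover leans back at (345,180). The tape is at (417,220), the bottle at (157,220) and the dish at (205,230). Side: the case is small, at about (295,195). I'll enlarge the top view.

```bash
cat > h.py <<'E'
import numpy as np
def ray(c,u,v):
    E=c["extrinsics"]; d=np.array([(u-c["cx"])/c["fx"],-(v-c["cy"])/c["fy"],-1.])
    return E[:3,3],E[:3,:3]@d
def plane(c,u,v,z):
    o,d=ray(c,u,v); return o+d*(z-o[2])/d[2]
def proj(c,p):
    E=c["extrinsics"]; q=E[:3,:3].T@(np.asarray(p)-E[:3,3])
    return np.array([c["cx"]+c["fx"]*q[0]/-q[2], c["cy"]-c["fy"]*q[1]/-q[2]])
E
python3 - <<'E'
import numpy as np,cv2
from h import *
c=dict(np.load("/tmp/top0.npz"))
im=c["image"][145:265,270:430,::-1]
cv2.imwrite("pics/crop_top0.png",cv2.resize(im,None,fx=5,fy=5,interpolation=cv2.INTER_CUBIC))
# red mask near dials
hsv=cv2.cvtColor(c["image"],cv2.COLOR_RGB2HSV)
r=(((hsv[...,0]<8)|(hsv[...,0]>172))&(hsv[...,1]>110)&(hsv[...,2]>90)).astype(np.uint8)
n,l,s,ce=cv2.connectedComponentsWithStats(r[195:230,290:390].copy())
for i in range(1,n): print(s[i],ce[i]+[290,195])
d=c["depth"]
for u,v in [(318,213),(357,213),(313,232),(352,236),(336,251),(300,180),(345,160),(417,220),(337,228)]:
    o,dd=ray(c,u,v); print(u,v,(o+dd*d[v,u]).round(4))
E
```

```text
318 213 [ 0.4792 -0.2771  0.0469]
357 213 [ 0.4789 -0.3641  0.0471]
313 232 [ 0.4354 -0.264   0.0639]
352 236 [ 0.4274 -0.3513  0.0498]
336 251 [ 0.3948 -0.3158  0.0454]
300 180 [ 0.5499 -0.2367  0.0666]
345 160 [ 0.5779 -0.3264  0.1365]
417 220 [ 0.4685 -0.5135 -0.0035]
337 228 [ 0.4472 -0.321   0.0304]
```

View pics/crop_top0.png

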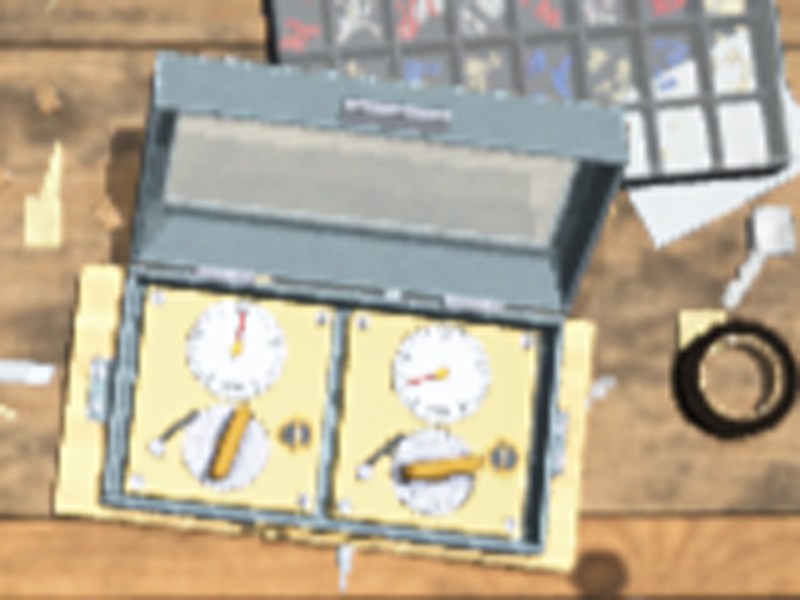

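The left dial's pointer is near 12 o'clock (about 24–25 h). The right one points left at crop (415,380) (about 5 h), so the right movement is movement_1. Next I'll measure the dials, wings and pointers by mask.

```bash
cat > meas.py <<'E'
import numpy as np,cv2,sys
from h import *
def pca(c,m,z):
    v,u=np.nonzero(m>0); P=np.array([plane(c,a,b,z)[:2] for a,b in zip(u,v)]); w=m[v,u].astype(float)
    mu=np.average(P,axis=0,weights=w); C=np.cov((P).T,aweights=w); e,V=np.linalg.eigh(C)
    return mu,V[:,1],np.sqrt(e),P
def win(c,mask,p,z,r):
    m=np.zeros_like(mask); 
    u,v=proj(c,[*p,z]); cv2.circle(m,(int(round(u)),int(round(v))),r,1,-1); return mask*m
def measure(c,dials):
    I=c["image"].astype(int); R,G,B=I[...,0],I[...,1],I[...,2]
    hsv=cv2.cvtColor(c["image"],cv2.COLOR_RGB2HSV); H,S,V=[hsv[...,i].astype(int) for i in range(3)]
    red=((R-G)*1.0).clip(0); red[(R-G<25)|((G-B)>30)|(R<120)]=0
    wing=((H>10)&(H<25)&(S>150)).astype(float)
    white=((S<35)&(V>195)).astype(float)
    for n,d in dials.items():
        mw=win(c,white,d,.048,11); mu,_,s,P=pca(c,mw,.048); 
        mr=win(c,red,mu,.048,9); mu2,ax,s2,P2=pca(c,mr,.048)
        print(n,"dial",mu.round(4),s.round(4),len(P),"red",mu2.round(4),len(P2),"ptr dir deg",np.degrees(np.arctan2(*(mu2-mu)[::-1])).round(1),"axis",np.degrees(np.arctan2(ax[1],ax[0])).round(1)%180)
        k=mu-[.044,-.0]
        mk=win(c,wing,k+np.array([0,.0]),.075,14); mu3,ax3,s3,P3=pca(c,mk,.080)
        print("   wing",mu3.round(4),s3.round(4),len(P3),"axis",np.degrees(np.arctan2(ax3[1],ax3[0])).round(1)%180)
E
python3 - <<'E'
from meas import *
c=dict(np.load("/tmp/top0.npz"))
L=plane(c,317.1,214.3,.048);R=plane(c,358.1,219.3,.048); print(L,R,R-L)
measure(c,{"L":L[:2],"R":R[:2]})
for n,(x,y) in dict(FL=(105,500),FR=(543,548),BL=(137,272),BR=(560,318)).items(): print(n,plane(c,270+x/5-.4,145+y/5-.4,.056).round(4))
for n,(x,y) in dict(coverL=(158,52),coverR=(628,112)).items():
    u,v=270+x/5-.4,145+y/5-.4
    for z in (.14,.16,.175): print(n,z,plane(c,u,v,z).round(4))
for n,(x,y) in dict(Lk=(229,443),Rk=(437,467)).items(): print(n,plane(c,270+x/5-.4,145+y/5-.4,.082).round(4))
E
```

```text
[ 0.47615846 -0.27496621  0.048     ] [ 0.4646956  -0.36606755  0.048     ] [-0.01146287 -0.09110134  0.        ]
L dial [ 0.4755 -0.2744] [0.0114 0.0115] 302 red [ 0.4868 -0.2767] 7 ptr dir deg -11.5 axis 168.4
   wing [ 0.4316 -0.2684] [0.0016 0.0086] 34 axis 156.0
R dial [ 0.4644 -0.3657] [0.011  0.0114] 294 red [ 0.4622 -0.3568] 5 ptr dir deg 104.1 axis 107.2
   wing [ 0.4203 -0.3595] [0.0015 0.0089] 32 axis 96.8
FL [ 0.4087 -0.2154  0.056 ]
FR [ 0.3869 -0.4068  0.056 ]
BL [ 0.5093 -0.2302  0.056 ]
BR [ 0.4883 -0.4175  0.056 ]
coverL 0.14 [ 0.5875 -0.2357  0.14  ]
coverL 0.16 [ 0.5824 -0.2345  0.16  ]
coverL 0.175 [ 0.5786 -0.2337  0.175 ]
coverR 0.14 [ 0.5623 -0.4293  0.14  ]
coverR 0.16 [ 0.5577 -0.424   0.16  ]
coverR 0.175 [ 0.5543 -0.4201  0.175 ]
Lk [ 0.4312 -0.2677  0.082 ]
Rk [ 0.4205 -0.3566  0.082 ]
```

```bash
cat > go.py <<'E'
# usage: go.py x y z [tool-y yaw deg] : prints shift (cm) and turn (rad) in tool axes
import sys,numpy as np
from scipy.spatial.transform import Rotation as R
from workcell import state
s=state(); r=R.from_quat(s["tcp_rot"]); a=[float(v) for v in sys.argv[1:]]
M=r.as_matrix(); yaw=np.degrees(np.arctan2(M[1,1],M[0,1]))
ty=a[3] if len(a)>3 else yaw
t=np.radians(ty); y=np.array([np.cos(t),np.sin(t),0]); z=np.array([0,0,-1.]); T=np.column_stack([np.cross(y,z),y,z])
print("t",round(s["clock"],2),"q",s["joint_pos"].round(2),"p",s["position"].round(4),"yaw",yaw.round(1),"F",s["force"].round(1),"w",round(s["grip_width"],4))
print("shift cm",(100*M.T@(np.array(a[:3])-s["position"])).round(2),"turn",R.from_matrix(M.T@T).as_rotvec().round(3))
E
python3 go.py .4205 -.360 .16 6.8
```

```text
t 0.1 q [ 1.42  0.5  -0.43  1.55  0.22  1.14 -0.21] p [ 0.2593 -0.5953  0.2043] yaw -66.5 F [-0.6  0.1 -0.5] w 0.0918
shift cm [ 24.18 -15.13   4.46] turn [-1.000e-03 -1.000e-03 -1.279e+00]
```

Call:
arm_command(motion=[[[6,5,-3,1,0,0,-0.18],[6,10,-6,2,0,0,-0.36],[6,15,-9.5,3,0,0,-0.54],[6,20,-12.5,4,0,0,-0.72],[6,24.2,-15.1,4.5,0,0,-0.9]]])

```text
clock: 0.72
position: [0.4219, -0.3583, 0.1596]
tcp_rot: [0.791, 0.612, 0.0, -0.0]
force: [0.3, -0.2, -0.1]
grip_width: 0.0598
finger_force: 0.0
```

```bash
python3 go.py .4205 -.360 .12 6.8
```

```text
t 0.72 q [ 1.21  0.43 -0.7   1.83  0.33  0.99  0.12] p [ 0.4219 -0.3583  0.1596] yaw -14.5 F [ 0.3 -0.2 -0.1] w 0.0598
shift cm [-0.21 -0.09  3.96] turn [-0.001 -0.001 -0.371]
```

Call:
arm_command(motion=[[[6,-0.1,-0.1,1.5,0,0,-0.18],[6,-0.2,-0.1,3,0,0,-0.37],[6,-0.2,-0.1,4,0,0,-0.37],[6,-0.2,-0.1,4,0,0,-0.37]]])

```text
clock: 1.23
position: [0.4189, -0.3622, 0.1193]
tcp_rot: [0.669, 0.744, 0.0, -0.001]
force: [-0.4, 0.7, -0.3]
grip_width: 0.0599
finger_force: 0.0
```

```bash
python3 go.py .4205 -.360 .061 6.8;  python3 - <<'E'
from workcell import camera
import cv2
c=camera("side"); u0,v0=240,130
cv2.imwrite("pics/s1.png",cv2.resize(c["image"][130:250,220:380,::-1],None,fx=5,fy=5,interpolation=cv2.INTER_CUBIC))
E
```

```text
t 1.23 q [ 1.25  0.51 -0.75  1.86  0.42  0.94  0.41] p [ 0.4189 -0.3622  0.1193] yaw 6.1 F [-0.4  0.7 -0.3] w 0.0599
shift cm [0.19 0.18 5.83] turn [-0.001 -0.002 -0.013]
```

View pics/s1.png

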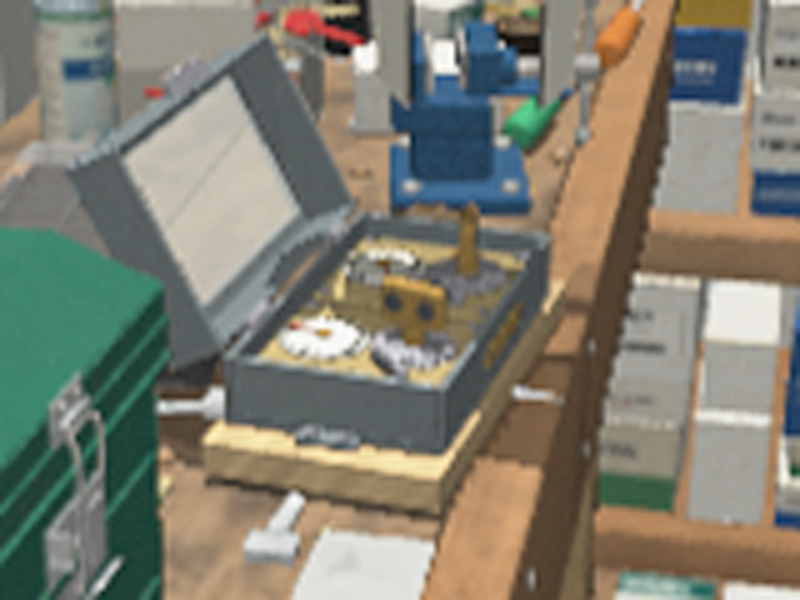

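The side crop shows the two fingers above the key_1 wing at crop (468,240), centred on it. I'll descend and grip.

Call:
arm_command(motion=[[[6,0.2,0.2,2,0,0,-0.01],[6,0.2,0.2,4,0,0,-0.01],[6,0.2,0.2,5.7,0,0,-0.01],[6,0.2,0.2,5.7,0,0,-0.01]]])

```text
clock: 1.78
position: [0.4201, -0.3591, 0.0611]
tcp_rot: [0.663, 0.748, 0.0, -0.002]
force: [0.8, 0.3, 0.4]
grip_width: 0.0601
finger_force: 0.0
```

```bash
python3 go.py .4205 -.360 .0615 6.8
```

```text
t 1.77 q [ 1.2   0.59 -0.7   1.9   0.5   0.84  0.36] p [ 0.4201 -0.3591  0.0611] yaw 6.9 F [0.8 0.3 0.4] w 0.0601
shift cm [-0.09  0.03 -0.04] turn [-0.002 -0.003  0.001]
```

Close gently first, to see any side force.

Call:
arm_command(motion=[[[0.5,0,0,-0.05,0,0,0],[0.5,0,0,-0.05,0,0,0],[0.5,0,0,-0.05,0,0,0],[0.5,0,0,-0.05,0,0,0],[0.5,0,0,-0.05,0,0,0]]], force=15)

```text
clock: 2.4
position: [0.4215, -0.3604, 0.0639]
tcp_rot: [0.663, 0.748, -0.0, 0.0]
force: [0.8, 0.5, -0.5]
grip_width: 0.0149
finger_force: 0.0
```

Call:
arm_command(motion=[[[0.5,0,0,0,0,0,0],[0.5,0,0,0,0,0,0],[0.5,0,0,0,0,0,0.05]]], force=40)

```text
clock: 2.78
position: [0.4214, -0.3603, 0.0637]
tcp_rot: [0.682, 0.731, 0.0, -0.0]
force: [-0.5, -0.1, -0.2]
grip_width: 0.0053
finger_force: 0.0
```

```bash
python3 go.py .4205 -.360 .0615 6.8; python3 -c "
from workcell import state;print(state()['ft_torque'])"
```

```text
t 2.77 q [ 1.19  0.58 -0.69  1.9   0.49  0.84  0.32] p [ 0.4214 -0.3603  0.0637] yaw 3.9 F [-0.5 -0.1 -0.2] w 0.0053
shift cm [ 0.03 -0.09  0.22] turn [ 0.   -0.   -0.05]
[ 0.01002976 -0.10901028  0.05243507]
```

Run:
```python
from workcell import camera
from h import *
import cv2
c=camera("side"); d=camera("top")
print(proj(c,[.4214,-.3603,.0637]),proj(d,[.4214,-.3603,.0637]))
a=cv2.resize(c["image"][130:250,260:360,::-1],None,fx=4,fy=4,interpolation=cv2.INTER_CUBIC)
b=cv2.resize(d["image"][145:265,290:390,::-1],None,fx=4,fy=4,interpolation=cv2.INTER_CUBIC)
cv2.imwrite("pics/s2.png",np.hstack([a,b]))
```

```text
[312.73435463 179.40323794] [357.22762681 238.24161872]
```

View pics/s2.png

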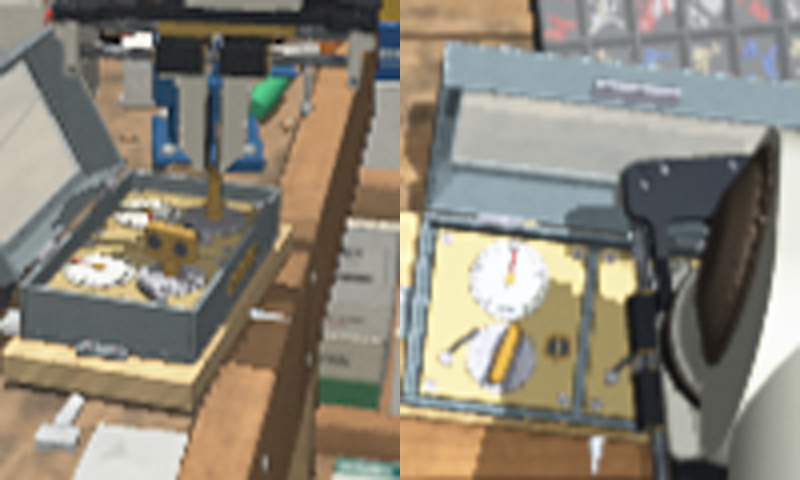

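The side view shows the wing between the two fingers at crop (213,150), but not yet clamped. I'll close further.

Call:
arm_command(motion=[[[0,0,0,0,0,0,0],[0,0,0,0,0,0,0],[0,0,0,0,0,0,0]]], force=40)

```text
clock: 3.25
position: [0.4215, -0.3603, 0.0637]
tcp_rot: [0.682, 0.732, 0.0, 0.0]
force: [0.7, -0.2, 0.4]
grip_width: 0.0002
finger_force: 0.0
```

```bash
python3 go.py .4205 -.360 .0615 6.8; python3 -c "
from workcell import state;print(state()['ft_torque'],state()['finger_force'])"
```

```text
t 3.25 q [ 1.19  0.58 -0.69  1.9   0.49  0.84  0.32] p [ 0.4215 -0.3603  0.0637] yaw 4.0 F [ 0.7 -0.2  0.4] w 0.0002
shift cm [ 0.03 -0.1   0.22] turn [ 0.    -0.    -0.048]
[ 0.05095596 -0.09537318  0.01134669] 0.0
```

Run:
```python
from workcell import camera,state
from h import *
import cv2
c=camera("side"); D=c["depth"]
for v in range(150,192,3):
    print(v,[ (lambda o,d:(o+d*D[v,u]).round(3).tolist())(*ray(c,u,v)) for u in (306,310,313,316,320)])
cv2.imwrite("pics/s3.png",cv2.resize(c["image"][120:200,270:350,::-1],None,fx=7,fy=7,interpolation=cv2.INTER_NEAREST))
```

```text
150 [[0.438, -0.349, 0.143], [0.428, -0.346, 0.145], [0.456, -0.581, 0.068], [0.414, -0.349, 0.145], [0.404, -0.348, 0.146]]
153 [[0.438, -0.351, 0.135], [0.428, -0.349, 0.136], [0.424, -0.367, 0.131], [0.414, -0.35, 0.137], [0.404, -0.351, 0.137]]
156 [[0.438, -0.35, 0.127], [0.428, -0.35, 0.128], [0.421, -0.352, 0.128], [0.414, -0.352, 0.129], [0.404, -0.352, 0.129]]
159 [[0.438, -0.349, 0.12], [0.428, -0.349, 0.121], [0.421, -0.354, 0.12], [0.414, -0.352, 0.121], [0.403, -0.348, 0.123]]
162 [[0.437, -0.348, 0.113], [0.428, -0.352, 0.112], [0.422, -0.358, 0.111], [0.413, -0.351, 0.114], [0.403, -0.351, 0.114]]
165 [[0.438, -0.35, 0.104], [0.427, -0.345, 0.107], [0.421, -0.353, 0.105], [0.413, -0.348, 0.107], [0.403, -0.351, 0.107]]
168 [[0.474, -0.566, 0.015], [0.427, -0.349, 0.098], [0.42, -0.353, 0.097], [0.413, -0.352, 0.098], [0.433, -0.578, 0.014]]
171 [[0.468, -0.534, 0.018], [0.427, -0.346, 0.091], [0.42, -0.35, 0.09], [0.413, -0.352, 0.09], [0.431, -0.565, 0.009]]
174 [[0.447, -0.411, 0.057], [0.455, -0.526, 0.012], [0.42, -0.354, 0.081], [0.442, -0.564, -0.001], [0.43, -0.563, 0.0]]
177 [[0.448, -0.414, 0.047], [0.437, -0.415, 0.048], [0.419, -0.345, 0.076], [0.42, -0.405, 0.053], [0.41, -0.41, 0.052]]
180 [[0.445, -0.401, 0.044], [0.433, -0.393, 0.048], [0.418, -0.345, 0.068], [0.42, -0.408, 0.043], [0.409, -0.406, 0.045]]
183 [[0.439, -0.366, 0.05], [0.429, -0.367, 0.051], [0.418, -0.343, 0.061], [0.414, -0.368, 0.051], [0.404, -0.369, 0.052]]
186 [[0.436, -0.346, 0.05], [0.426, -0.346, 0.051], [0.419, -0.349, 0.05], [0.411, -0.348, 0.052], [0.401, -0.35, 0.052]]
189 [[0.421, -0.26, 0.08], [0.423, -0.329, 0.05], [0.417, -0.34, 0.047], [0.41, -0.345, 0.045], [0.401, -0.347, 0.045]]
```

View pics/s3.png

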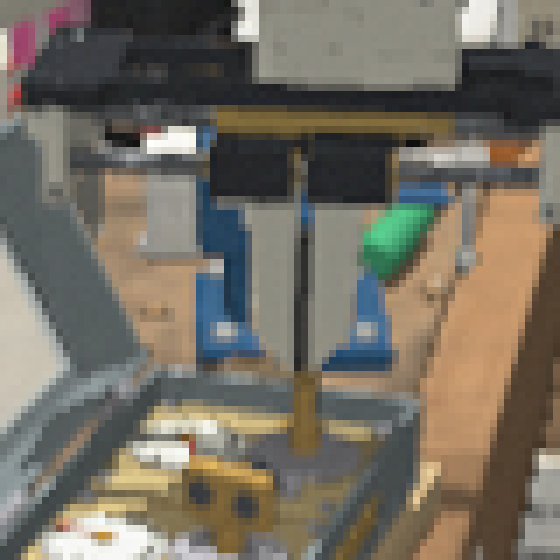

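The shut fingertips are at v≈171 (z≈0.088), just above the wing top at v≈173. So the tips sit about 24 mm above the reported TCP height, and x and y agree. I'll open and go 2.3 cm lower.

Call:
arm_command(motion=[[[6,0,0,0,0,0,-0.05],[6,0,0,0,0,0,-0.05],[6,0,0,0,0,0,-0.05],[6,0,0,0,0,0,-0.05],[6,0,0,0,0,0,-0.05]]])

```text
clock: 3.92
position: [0.4215, -0.3603, 0.0638]
tcp_rot: [0.664, 0.748, -0.0, 0.0]
force: [0.1, -0.7, -0.1]
grip_width: 0.0456
finger_force: 0.0
```

Call:
arm_command(motion=[[[6,0,-0.1,1,0,0,0],[6,0,-0.1,1.8,0,0,0],[6,0,-0.1,2.3,0,0,0],[6,0,-0.1,2.3,0,0,0]]])

```text
clock: 4.42
position: [0.4201, -0.36, 0.0401]
tcp_rot: [0.663, 0.748, 0.0, -0.001]
force: [-0.1, 0.1, 0.5]
grip_width: 0.0601
finger_force: 0.0
```

```bash
python3 go.py .4205 -.360 .040 6.8
cat > look.py <<'E'
import sys,cv2
from workcell import camera
from h import *
n,name,u0,u1,v0,v1,k=sys.argv[1],sys.argv[2],*map(int,sys.argv[3:])
c=camera(n); np.savez("/tmp/%s.npz"%name,**c)
cv2.imwrite("pics/%s.png"%name,cv2.resize(c["image"][v0:v1,u0:u1,::-1],None,fx=k,fy=k,interpolation=cv2.INTER_CUBIC))
E
python3 look.py side s4 270 350 120 200 6; python3 -c "
from h import *
c=dict(np.load('/tmp/s4.npz'));D=c['depth']
for v in range(165,190,2): print(v,[ (lambda o,d:(o+d*D[v,u]).round(3).tolist())(*ray(c,u,v)) for u in (296,300,304,313,322,326,330)])"
```

```text
t 4.42 q [ 1.18  0.62 -0.67  1.91  0.53  0.8   0.34] p [ 0.4201 -0.36    0.0401] yaw 6.9 F [-0.1  0.1  0.5] w 0.0601
shift cm [-0.    0.04  0.01] turn [-0.001 -0.001  0.001]
165 [[0.461, -0.34, 0.106], [0.451, -0.344, 0.106], [0.483, -0.583, 0.018], [0.456, -0.586, 0.019], [0.431, -0.604, 0.014], [0.389, -0.357, 0.106], [0.379, -0.356, 0.107]]
167 [[0.461, -0.343, 0.1], [0.452, -0.345, 0.1], [0.481, -0.575, 0.014], [0.455, -0.581, 0.014], [0.427, -0.576, 0.018], [0.389, -0.353, 0.102], [0.379, -0.354, 0.102]]
169 [[0.461, -0.343, 0.095], [0.451, -0.344, 0.095], [0.478, -0.559, 0.014], [0.452, -0.566, 0.013], [0.427, -0.576, 0.012], [0.389, -0.354, 0.096], [0.378, -0.351, 0.098]]
171 [[0.461, -0.344, 0.089], [0.451, -0.345, 0.089], [0.473, -0.529, 0.019], [0.452, -0.565, 0.007], [0.425, -0.567, 0.009], [0.388, -0.355, 0.091], [0.379, -0.358, 0.09]]
173 [[0.462, -0.346, 0.083], [0.451, -0.345, 0.084], [0.472, -0.524, 0.015], [0.421, -0.359, 0.081], [0.425, -0.57, 0.001], [0.388, -0.355, 0.085], [0.378, -0.354, 0.087]]
175 [[0.461, -0.346, 0.078], [0.451, -0.345, 0.079], [0.453, -0.415,
[... 606 characters left out ...]
512, 0.001]]
183 [[0.464, -0.363, 0.049], [0.456, -0.371, 0.047], [0.445, -0.372, 0.047], [0.418, -0.344, 0.061], [0.401, -0.383, 0.047], [0.388, -0.366, 0.055], [0.393, -0.5, -0.0]]
185 [[0.463, -0.356, 0.047], [0.452, -0.354, 0.048], [0.443, -0.359, 0.047], [0.273, 0.633, 0.469], [0.399, -0.372, 0.046], [0.388, -0.366, 0.049], [0.391, -0.488, -0.001]]
187 [[0.461, -0.343, 0.046], [0.437, -0.269, 0.079], [0.427, -0.264, 0.083], [0.418, -0.346, 0.049], [0.394, -0.335, 0.056], [0.388, -0.369, 0.042], [0.384, -0.419, 0.022]]
189 [[0.459, -0.333, 0.046], [0.437, -0.268, 0.075], [0.426, -0.263, 0.078], [0.417, -0.342, 0.046], [0.393, -0.325, 0.055], [0.388, -0.37, 0.037], [0.382, -0.409, 0.021]]
```

View pics/s4.png

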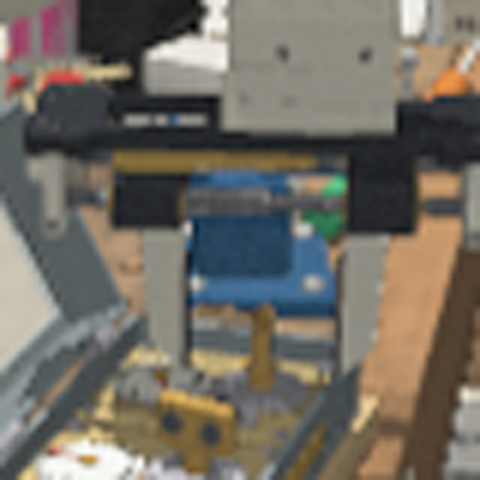

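Both fingertips now straddle the wing at crop (262,345), with the tips at z≈0.063. Close.

Call:
arm_command(motion=[[[0.4,0,0,0,0,0,0],[0.4,0,0,0,0,0,0],[0.4,0,0,0,0,0,0],[0.4,0,0,0,0,0,0],[0.4,0,0,0,0,0,0]]], force=40)

```text
clock: 5.1
position: [0.4205, -0.3604, 0.0408]
tcp_rot: [0.663, 0.748, -0.0, 0.0]
force: [0.3, -1.0, 0.2]
grip_width: 0.0143
finger_force: 0.0
```

Call:
arm_command(motion=[[[0.4,0,0,0,0,0,0],[0.4,0,0,0,0,0,0],[0.4,0,0,0,0,0,0.05]]])

```text
clock: 5.48
position: [0.4201, -0.3604, 0.0407]
tcp_rot: [0.682, 0.731, -0.0, -0.0]
force: [-1.8, -0.1, 2.2]
grip_width: 0.0077
finger_force: 40.0
```

```bash
python3 go.py .4205 -.360 .040 6.8; python3 -c "
from workcell import state;print(state()['ft_torque'],state()['finger_force'])"
```

```text
t 5.47 q [ 1.17  0.62 -0.66  1.91  0.52  0.8   0.3 ] p [ 0.4201 -0.3604  0.0407] yaw 4.0 F [-1.8 -0.1  2.2] w 0.0077
shift cm [0.04 0.04 0.07] turn [-0.001 -0.    -0.05 ]
[0.03007799 0.23413493 0.12824938] 40.01219987869263
```

Call:
arm_command(motion=[[[0.4,0,0,0,0,0,0.16],[0.4,0,0,0,0,0,0.32],[0.4,0,0,0,0,0,0.48],[0.4,0,0,0,0,0,0.64],[0.4,0,0,0,0,0,0.8]]])

```text
clock: 6.1
position: [0.4201, -0.3605, 0.0408]
tcp_rot: [0.914, 0.406, -0.0, -0.0]
force: [-1.1, -0.6, -0.3]
grip_width: 0.0072
finger_force: 40.0
```

```bash
python3 go.py .4205 -.360 .040 6.8; python3 -c "
from workcell import state;print(state()['ft_torque'],state()['finger_force'])"
```

```text
t 6.1 q [ 1.03  0.57 -0.47  1.91  0.37  0.75 -0.38] p [ 0.4201 -0.3605  0.0408] yaw -42.1 F [-1.1 -0.6 -0.3] w 0.0072
shift cm [ 0.06 -0.01  0.08] turn [-0.     0.    -0.854]
[-0.014782    0.31164289  0.12735656] 40.01271665096283
```

Call:
arm_command(motion=[[[0.4,0,0,0,0,0,0.17],[0.4,0,0,0,0,0,0.34],[0.4,0,0,0,0,0,0.51],[0.4,0,0,0,0,0,0.68],[0.4,0,0,0,0,0,0.85]]])

```text
clock: 6.72
position: [0.4201, -0.3605, 0.0408]
tcp_rot: [1.0, -0.007, -0.0, 0.0]
force: [-1.5, 0.3, 1.0]
grip_width: 0.0075
finger_force: 40.0
```

Call:
arm_command(motion=[[[0.4,0,0,0,0,0,0.17],[0.4,0,0,0,0,0,0.34],[0.4,0,0,0,0,0,0.51],[0.4,0,0,0,0,0,0.68],[0.4,0,0,0,0,0,0.85]]])

```text
clock: 7.35
position: [0.4201, -0.3605, 0.0408]
tcp_rot: [0.908, -0.419, -0.0, 0.0]
force: [-0.8, -1.0, -0.4]
grip_width: 0.0077
finger_force: 40.0
```

```bash
python3 go.py .4205 -.360 .040 36.8; python3 -c "
from workcell import state;print(state()['ft_torque'],state()['finger_force'])"
```

```text
t 7.35 q [ 0.71  0.52 -0.06  1.92  0.05  0.7  -1.81] p [ 0.4201 -0.3605  0.0408] yaw -139.5 F [-0.8 -1.  -0.4] w 0.0077
shift cm [-0.01 -0.07  0.08] turn [-0.000e+00  1.000e-03 -3.077e+00]
[-0.00395835  0.2847126   0.11923634] 40.012062191963196
```

Call:
arm_command(motion=[[[0.4,0,0,0,0,0,0.12],[0.4,0,0,0,0,0,0.12],[6,0,0,0,0,0,0.12],[6,0,0,0,0,0,0.12],[6,0,0,0,0,0,0.12]]])

```text
clock: 7.98
position: [0.4207, -0.3602, 0.0407]
tcp_rot: [0.883, -0.47, 0.0, -0.0]
force: [0.5, -0.1, -0.0]
grip_width: 0.033
finger_force: 0.0
```

Call:
arm_command(motion=[[[6,0,0,0,0,0,0],[6,0,0,0,0,0,0],[6,0,0,0,0,0,0]]])

```text
clock: 8.35
position: [0.4205, -0.3605, 0.0407]
tcp_rot: [0.883, -0.47, 0.0, 0.0]
force: [1.3, 0.8, 0.1]
grip_width: 0.0591
finger_force: 0.0
```

Call:
arm_command(motion=[[[6,0,0,0,0,0,-0.17],[6,0,0,0,0,0,-0.34],[6,0,0,0,0,0,-0.51],[6,0,0,0,0,0,-0.68],[6,0,0,0,0,0,-0.85]]])

```text
clock: 8.98
position: [0.4204, -0.3605, 0.0408]
tcp_rot: [0.998, -0.062, 0.0, 0.0]
force: [0.0, 0.9, 1.2]
grip_width: 0.0598
finger_force: 0.0
```

Call:
arm_command(motion=[[[6,0,0,0,0,0,-0.17],[6,0,0,0,0,0,-0.34],[6,0,0,0,0,0,-0.51],[6,0,0,0,0,0,-0.68],[6,0,0,0,0,0,-0.85]]])

```text
clock: 9.6
position: [0.4204, -0.3605, 0.0408]
tcp_rot: [0.935, 0.355, -0.0, 0.0]
force: [0.8, 0.1, -0.3]
grip_width: 0.06
finger_force: 0.0
```

Call:
arm_command(motion=[[[6,0,0,0,0,0,-0.17],[6,0,0,0,0,0,-0.34],[6,0,0,0,0,0,-0.51],[6,0,0,0,0,0,-0.68],[6,0,0,0,0,0,-0.85]]])

```text
clock: 10.22
position: [0.4204, -0.3606, 0.0407]
tcp_rot: [0.705, 0.709, -0.0, 0.0]
force: [0.6, -0.1, 0.6]
grip_width: 0.06
finger_force: 0.0
```

```bash
python3 go.py .4205 -.360 .040 36.8; python3 -c "
from workcell import state;print(state()['ft_torque'],state()['finger_force'])"; python3 look.py side s5 270 350 120 200 6
```

```text
t 10.22 q [ 1.16  0.61 -0.65  1.91  0.51  0.79  0.24] p [ 0.4204 -0.3606  0.0407] yaw 0.3 F [ 0.6 -0.1  0.6] w 0.06
shift cm [0.06 0.02 0.07] turn [-0.     0.    -0.637]
[-0.02597958 -0.15583398  0.01089916] 0.0
```

View pics/s5.png

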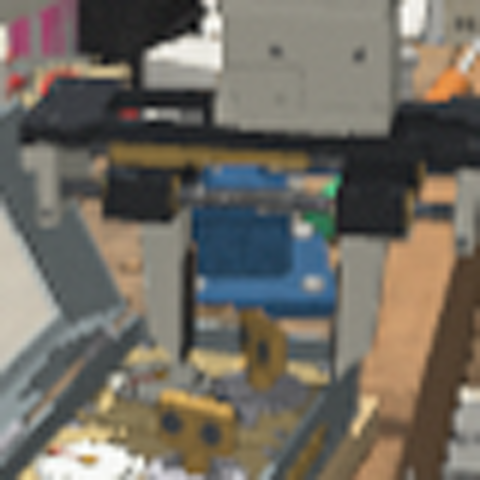

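The side crop shows the wing turned to about the expected 127° axis (crop (262,345)), with the fingers clear. Now regrasp.

Call:
arm_command(motion=[[[6,0,0,0,0,0,-0.16],[6,0,0,0,0,0,-0.32],[6,0,0,0,0,0,-0.48],[6,0,0,0,0,0,-0.64],[2,0,0,0,0,0,-0.64]]])

```text
clock: 10.9
position: [0.4203, -0.3605, 0.0405]
tcp_rot: [0.451, 0.893, 0.0, -0.0]
force: [-0.2, 0.1, -0.9]
grip_width: 0.0541
finger_force: 0.0
```

Call:
arm_command(motion=[[[0.4,0,0,0,0,0,0],[0.4,0,0,0,0,0,0],[0.4,0,0,0,0,0,0],[0.4,0,0,0,0,0,0],[0.4,0,0,0,0,0,0]]])

```text
clock: 11.52
position: [0.4202, -0.3606, 0.0408]
tcp_rot: [0.449, 0.894, -0.0, -0.0]
force: [-0.6, 0.3, 0.6]
grip_width: 0.0079
finger_force: 40.0
```

Call:
arm_command(motion=[[[0.4,0,0,0,0,0,0],[0.4,0,0,0,0,0,0],[0.4,0,0,0,0,0,0]]])

```text
clock: 11.9
position: [0.4203, -0.3606, 0.0408]
tcp_rot: [0.449, 0.894, -0.0, -0.0]
force: [-1.5, -0.7, 2.1]
grip_width: 0.0078
finger_force: 40.0
```

```bash
python3 go.py .4205 -.360 .040 36.8; python3 -c "
from workcell import state;print(state()['ft_torque'],state()['finger_force'])"
```

```text
t 11.9 q [ 1.27  0.66 -0.79  1.9   0.63  0.84  0.78] p [ 0.4203 -0.3606  0.0408] yaw 36.7 F [-1.5 -0.7  2.1] w 0.0078
shift cm [0.03 0.05 0.08] turn [-0.     0.    -0.002]
[-0.10683728  0.17893827  0.00023204] 40.00004231929779
```

Call:
arm_command(motion=[[[0.4,0,0,0,0,0,0.17],[0.4,0,0,0,0,0,0.34],[0.4,0,0,0,0,0,0.51],[0.4,0,0,0,0,0,0.68],[0.4,0,0,0,0,0,0.85]]])

```text
clock: 12.52
position: [0.4201, -0.3606, 0.0408]
tcp_rot: [0.779, 0.627, -0.0, -0.0]
force: [-2.5, -0.6, 1.3]
grip_width: 0.008
finger_force: 40.0
```

Call:
arm_command(motion=[[[0.4,0,0,0,0,0,0.17],[0.4,0,0,0,0,0,0.34],[0.4,0,0,0,0,0,0.51],[0.4,0,0,0,0,0,0.68],[0.4,0,0,0,0,0,0.85]]])

```text
clock: 13.15
position: [0.42, -0.3605, 0.0407]
tcp_rot: [0.968, 0.25, -0.0, 0.0]
force: [-2.5, -0.8, 0.9]
grip_width: 0.0078
finger_force: 40.0
```

Call:
arm_command(motion=[[[0.4,0,0,0,0,0,0.17],[0.4,0,0,0,0,0,0.34],[0.4,0,0,0,0,0,0.51],[0.4,0,0,0,0,0,0.68],[0.4,0,0,0,0,0,0.85]]])

```text
clock: 13.78
position: [0.4199, -0.3604, 0.0407]
tcp_rot: [0.985, -0.171, -0.0, 0.0]
force: [-2.8, -0.7, 1.2]
grip_width: 0.0079
finger_force: 40.0
```

```bash
python3 go.py .4205 -.360 .040 -117; python3 -c "
from workcell import state;print(state()['ft_torque'],state()['finger_force'])"
```

```text
t 13.78 q [ 0.81  0.52 -0.19  1.92  0.15  0.71 -1.38] p [ 0.4199 -0.3604  0.0407] yaw -109.7 F [-2.8 -0.7  1.2] w 0.0079
shift cm [ 0.04 -0.06  0.07] turn [0.    0.001 0.127]
[-0.12761583  0.58532136  0.17747936] 40.01681685447693
```

Call:
arm_command(motion=[[[0.4,0,0,0,0,0,0.13],[0.4,0,0,0,0,0,0.13],[0.4,0,0,0,0,0,0.13],[6,0,0,0,0,0,0.13],[6,0,0,0,0,0,0.13]]])

```text
clock: 14.4
position: [0.4212, -0.3601, 0.0406]
tcp_rot: [0.973, -0.232, 0.0, -0.0]
force: [0.1, 0.1, 0.8]
grip_width: 0.0232
finger_force: 0.0
```

Call:
arm_command(motion=[[[6,0,0,0,0,0,0],[6,0,0,0,0,0,0],[6,0,0,0,0,0,0],[6,0,0,-5,0,0,0],[6,0,0,-10,0,0,0]]])

```text
clock: 15.02
position: [0.42, -0.3599, 0.1412]
tcp_rot: [0.973, -0.232, -0.001, -0.001]
force: [-0.0, -0.1, -0.1]
grip_width: 0.0596
finger_force: 0.0
```

```bash
python3 go.py .33 -.58 .16 -23.5
```

```text
t 15.03 q [ 0.81  0.38 -0.18  1.86  0.08  0.91 -1.45] p [ 0.42   -0.3599  0.1412] yaw -116.9 F [-0.  -0.1 -0.1] w 0.0596
shift cm [ 1.92 23.7  -1.9 ] turn [-2.00e-03  1.00e-03 -1.63e+00]
```

Call:
arm_command(motion=[[[6,0.4,5,-0.5,0,0,0],[6,0.8,10,-1,0,0,0],[6,1.2,15,-1.5,0,0,0],[6,1.6,20,-2,0,0,0],[6,2,24,-2,0,0,0]]])

```text
clock: 15.65
position: [0.3284, -0.5859, 0.1613]
tcp_rot: [0.972, -0.233, 0.0, 0.001]
force: [0.2, -0.0, 0.2]
grip_width: 0.0599
finger_force: 0.0
```

```bash
python3 look.py top t6 290 390 195 265 8
python3 - <<'E'
from meas import *
for f in("top0","t6"):
    c=dict(np.load(f"/tmp/{f}.npz")); measure(c,{"L":[.4755,-.2744],"R":[.4644,-.3657]})
E
```

```text
L dial [ 0.4754 -0.2743] [0.0114 0.0116] 304 red [ 0.4868 -0.2767] 7 ptr dir deg -11.5 axis 168.4
   wing [ 0.4316 -0.2684] [0.0016 0.0086] 34 axis 156.0
R dial [ 0.4644 -0.3657] [0.011  0.0114] 294 red [ 0.4622 -0.3568] 5 ptr dir deg 104.1 axis 107.2
   wing [ 0.4203 -0.3595] [0.0015 0.0089] 32 axis 96.8
L dial [ 0.4754 -0.2744] [0.0114 0.0115] 306 red [ 0.4868 -0.2767] 7 ptr dir deg -11.1 axis 168.5
   wing [ 0.4316 -0.2684] [0.0016 0.0086] 34 axis 156.0
R dial [ 0.4642 -0.3656] [0.0111 0.0114] 292 red [ 0.4744 -0.3681] 6 ptr dir deg -14.1 axis 172.3
   wing [ 0.4203 -0.3589] [0.0018 0.0085] 40 axis 155.5
```

View pics/t6.png

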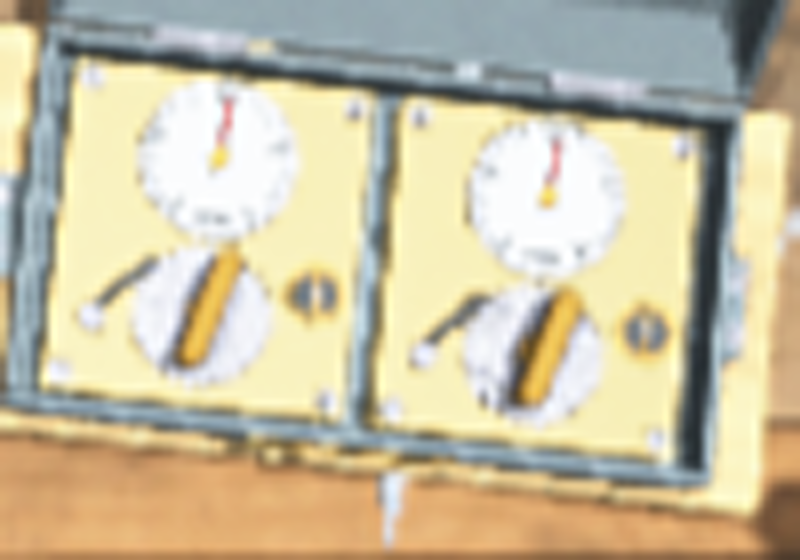

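The crop shows both pointers near 12 o'clock and parallel: axes 168° and 172°, wings at 156° and 155.5°. The readings match. Before closing the cover I'll check for obstacles behind it and its actual angle.

```bash
python3 - <<'E'
from h import *
c=dict(np.load("/tmp/t6.npz")); D=c["depth"]
h,w=D.shape; U,V=np.meshgrid(np.arange(w),np.arange(h))
d=np.stack([(U-c["cx"])/c["fx"],-(V-c["cy"])/c["fy"],-np.ones_like(D)],-1)*D[...,None]
P=d@c["extrinsics"][:3,:3].T+c["extrinsics"][:3,3]; P=P[D>0]
ex=np.array([.993,-.117]);ey=np.array([.117,.993]);H=np.array([.5008,-.3237])
u=(P[:,:2]-H)@ex; v=(P[:,:2]-H)@ey
print("max z; rows u (m), cols v -.16..+.16 step .04")
for a in np.arange(-.02,.3,.02):
    print(a.round(2),[ (P[(abs(u-a)<.01)&(abs(v-b)<.02),2].max().round(3) if ((abs(u-a)<.01)&(abs(v-b)<.02)).any() else None) for b in np.arange(-.16,.17,.04)])
E
python3 go.py .635 -.339 .26 -96.7
```

```text
max z; rows u (m), cols v -.16..+.16 step .04
-0.02 [np.float64(0.024), np.float64(0.026), np.float64(0.058), np.float64(0.054), np.float64(0.051), np.float64(0.056), np.float64(0.059), np.float64(0.027), np.float64(0.006)]
0.0 [np.float64(0.023), np.float64(0.026), np.float64(0.074), np.float64(0.064), np.float64(0.064), np.float64(0.067), np.float64(0.075), np.float64(0.026), np.float64(0.005)]
0.02 [np.float64(0.019), np.float64(0.004), np.float64(0.112), np.float64(0.062), np.float64(0.062), np.float64(0.062), np.float64(0.11), np.float64(0.011), np.float64(0.01)]
0.04 [np.float64(0.012), np.float64(0.004), np.float64(0.153), np.float64(0.153), np.float64(0.152), np.float64(0.151), np.float64(0.152), np.float64(0.01), np.float64(0.009)]
0.06 [np.float64(0.013), np.float64(0.038), np.float64(0.154), np.float64(0.157), np.float64(0.163), np.float64(0.161), np.float64(0.154), np.float64(0.006), np.float64(0.005)]
0.08 [np.float64(0.05), np.float64(0.05), np.float64(0.143), np.float64(0.144), np.float64(0.144), np.float64(0.144), np.float64(0.144), np.float64(0.008), np.float64(0.01)
[... 1133 characters left out ...]
np.float64(0.465), np.float64(0.435), np.float64(0.404), np.float64(0.409), np.float64(0.435)]
0.24 [np.float64(0.474), np.float64(0.491), np.float64(0.288), np.float64(0.385), np.float64(0.399), np.float64(0.186), np.float64(0.362), np.float64(0.408), np.float64(0.38)]
0.26 [np.float64(0.442), np.float64(0.442), np.float64(0.224), np.float64(0.207), np.float64(0.005), np.float64(0.004), np.float64(0.004), None, None]
0.28 [np.float64(0.077), np.float64(0.003), np.float64(0.002), None, None, None, None, None, None]
t 15.7 q [ 1.1   0.55 -0.1   1.54  0.07  1.05 -1.07] p [ 0.3239 -0.5915  0.1609] yaw -117.3 F [-1.4 -5.5  0.9] w 0.0605
shift cm [ 16.07 -36.64 -10.11] turn [ 0.006  0.001 -0.359]
```

Run:
```python
from h import *
from workcell import state
print(state()["position"],state()["force"],state()["clock"])
ex=np.array([.993,-.117]);ey=np.array([.117,.993]);H=np.array([.5008,-.3237])
Q=[]
for f in("side0","t6"):
    c=dict(np.load(f"/tmp/{f}.npz")); D=c["depth"]
    h,w=D.shape; U,V=np.meshgrid(np.arange(w),np.arange(h))
    d=np.stack([(U-c["cx"])/c["fx"],-(V-c["cy"])/c["fy"],-np.ones_like(D)],-1)*D[...,None]
    P=d@c["extrinsics"][:3,:3].T+c["extrinsics"][:3,3]; P=P[D>0]
    u=(P[:,:2]-H)@ex; v=(P[:,:2]-H)@ey; z=P[:,2]
    print(f,"min u (beyond .1) by z slab; cols v -.2..+.2 step .05")
    for a in np.arange(.1,.64,.04):
        print(a.round(2),[ (float(np.sort(u[m])[min(2,m.sum()-1)].round(3)) if m.any() else None) for b in np.arange(-.2,.21,.05) for m in [(abs(z-a)<.02)&(abs(v-b)<.025)&(u>.1)]])
```

```text
[ 0.32393285 -0.5914721   0.16088397] [-1.43332468 -5.4754883   0.86279963] 15.7
side0 min u (beyond .1) by z slab; cols v -.2..+.2 step .05
0.1 [0.183, 0.259, 0.254, 0.248, 0.242, 0.236, 0.232, None, None]
0.14 [0.197, 0.261, 0.224, 0.207, 0.196, 0.213, 0.173, 0.171, 0.174]
0.18 [0.201, 0.22, 0.221, 0.199, 0.194, 0.21, 0.174, 0.165, 0.166]
0.22 [0.224, 0.218, 0.199, 0.189, 0.184, 0.197, 0.187, 0.163, 0.16]
0.26 [0.22, 0.202, 0.205, 0.194, 0.184, 0.178, 0.191, 0.169, 0.161]
0.3 [0.208, 0.201, 0.201, 0.191, 0.181, 0.181, 0.189, 0.224, 0.186]
0.34 [0.21, 0.216, 0.2, 0.19, 0.183, 0.177, 0.189, 0.225, 0.16]
0.38 [0.222, 0.205, 0.21, 0.174, 0.173, 0.167, 0.197, 0.191, 0.219]
0.42 [0.21, 0.206, 0.176, 0.164, 0.153, 0.155, 0.171, 0.17, 0.177]
0.46 [0.207, 0.208, 0.168, 0.161, 0.157, 0.15, 0.169, 0.191, 0.176]
0.5 [None, None, None, None, None, None, None, None, None]
0.54 [None, None, None, None, None, None, None, None, None]
0.58 [None, None, None, None, None, None, None, None, None]
0.62 [None, None, None, None, None, None, None, None, None]
t6 min u (beyond .1) by z slab; cols v -.2..+.2
[... 252 characters left out ...]
8, 0.197, 0.186, 0.163, 0.164]
0.26 [0.218, 0.204, 0.205, 0.196, 0.188, 0.182, 0.192, 0.177, 0.164]
0.3 [0.21, 0.201, 0.2, 0.192, 0.183, 0.185, 0.19, 0.226, 0.188]
0.34 [0.209, 0.216, 0.202, None, 0.183, 0.178, 0.199, 0.226, 0.168]
0.38 [0.224, 0.207, 0.21, 0.176, 0.173, 0.168, 0.199, 0.193, 0.221]
0.42 [0.214, 0.207, 0.176, 0.166, 0.153, 0.155, 0.172, 0.176, 0.179]
0.46 [0.208, 0.202, 0.168, 0.162, 0.153, 0.152, 0.169, 0.193, 0.178]
0.5 [0.226, 0.191, 0.162, 0.159, 0.173, 0.153, 0.164, 0.188, 0.161]
0.54 [None, 0.189, 0.166, 0.159, 0.155, 0.151, 0.157, 0.148, 0.141]
0.58 [None, 0.176, 0.175, 0.162, 0.155, 0.158, 0.157, None, 0.141]
0.62 [None, None, None, None, None, None, None, None, None]
```

```bash
cat > gu.py <<'E'
# usage: gu.py u v ztip tilt : hinge-frame target for the fingertips (u from hinge to the back, v along case y)
import sys,numpy as np
from scipy.spatial.transform import Rotation as R
from workcell import state
s=state(); M=R.from_quat(s["tcp_rot"]).as_matrix(); u,v,zt,phi=map(float,sys.argv[1:])
ex=np.array([.993,-.117,0]);ey=np.array([.117,.993,0]);H=np.array([.5008,-.3237,0])
X=np.column_stack([ex,-ey,[0,0,-1.]]); T=X@R.from_rotvec([0,phi,0]).as_matrix()
tip=s["position"]-.024*M[:,2]
print("t",round(s["clock"],2),"q",s["joint_pos"].round(2),"tip uvz",((tip-H)@ex).round(4),((tip-H)@ey).round(4),tip[2].round(4),"F",s["force"].round(1))
p=H+u*ex+v*ey+[0,0,zt]+.024*T[:,2]
print("shift cm",(100*M.T@(p-s["position"])).round(2),"turn",R.from_matrix(M.T@T).as_rotvec().round(3))
E
python3 gu.py .115 -.06 .25 .17
```

```text
t 15.7 q [ 1.1   0.55 -0.1   1.54  0.07  1.05 -1.07] tip uvz -0.1443 -0.2865 0.1849 F [-1.4 -5.5  0.9]
shift cm [ 16.7  -30.43  -6.71] turn [ 0.036  0.169 -0.358]
```

Call:
arm_command(motion=[[[0,0,0,-5,0,0,-0.17],[0,0,0,-10,0,0,-0.34],[0,0,0,-12,0,0,-0.35],[0,0,0,-12,0,0,-0.35]]], force=20)

```text
clock: 16.2
position: [0.3305, -0.5843, 0.2828]
tcp_rot: [0.998, -0.06, 0.001, 0.002]
force: [0.1, -1.4, -0.3]
grip_width: 0.0244
finger_force: 0.0
```

```bash
python3 gu.py .115 -.06 .25 .17
```

```text
t 16.2 q [ 1.14  0.45 -0.19  1.41  0.08  1.28 -0.74] tip uvz -0.1387 -0.2787 0.3068 F [ 0.1 -1.4 -0.3]
shift cm [ 25.71 -21.95   5.64] turn [ 0.003  0.167 -0.002]
```

Call:
arm_command(motion=[[[0,5,-4.3,0,0,0.03,0],[0,10,-8.6,0,0,0.07,0],[0,15,-12.9,0.5,0,0.11,0],[0,20,-17.2,1,0,0.15,0],[0,24.5,-21,2,0,0.17,0]]])

```text
clock: 16.82
position: [0.589, -0.4088, 0.2604]
tcp_rot: [0.995, -0.06, 0.084, 0.005]
force: [-0.3, -0.3, -0.1]
grip_width: 0.0003
finger_force: 0.0
```

```bash
python3 gu.py .115 -.06 .13 .17
```

```text
t 16.82 q [ 0.82  0.46 -0.29  1.47  0.06  1.08 -1.15] tip uvz 0.0935 -0.0742 0.284 F [-0.3 -0.3 -0.1]
shift cm [-0.47 -1.42 15.55] turn [-0.     0.001 -0.003]
```

Call:
arm_command(motion=[[[0,0.3,-0.7,4,0,0,0],[0,0.3,-1.4,8,0,0,0],[0,0.1,-1.4,11,0,0,0],[0,-0.2,-1.4,14,0,0,0],[0,-0.4,-1.4,15.3,0,0,0]]])

```text
clock: 17.45
position: [0.6098, -0.3971, 0.1064]
tcp_rot: [0.995, -0.059, 0.082, 0.003]
force: [0.2, 0.2, 0.4]
grip_width: 0.0004
finger_force: 0.0
```

```bash
python3 gu.py .05 -.06 .13 .17; python3 gu.py -.06 -.06 .13 .05
```

```text
t 17.45 q [ 0.77  0.63 -0.27  1.58  0.11  0.81 -1.2 ] tip uvz 0.1129 -0.0602 0.1301 F [0.2 0.2 0.4]
shift cm [-6.19 -0.01 -1.02] turn [-0.003  0.006 -0.002]
t 17.45 q [ 0.77  0.63 -0.27  1.58  0.11  0.81 -1.2 ] tip uvz 0.1129 -0.0602 0.1301 F [0.2 0.2 0.4]
shift cm [-1.733e+01  1.000e-02 -2.830e+00] turn [-0.003 -0.114 -0.002]
```

Tips are behind the cover, so I'll pull it over slowly.

Call:
arm_command(motion=[[[0,-1.2,0,-0.2,0,0,0],[0,-2.5,0,-0.4,0,0,0],[0,-3.8,0,-0.6,0,0,0],[0,-5,0,-0.8,0,0,0],[0,-6.2,0,-1.0,0,0,0]]])

```text
clock: 18.08
position: [0.56, -0.3942, 0.12]
tcp_rot: [0.994, -0.058, 0.095, 0.01]
force: [6.5, -0.5, 7.5]
grip_width: 0.0004
finger_force: 3.8
```

```bash
python3 gu.py -.02 -.06 .135 .05
```

```text
t 18.07 q [ 0.84  0.53 -0.29  1.71  0.09  0.74 -1.15] tip uvz 0.0625 -0.0629 0.1435 F [ 6.5 -0.5  7.5]
shift cm [-8.6  -0.32 -0.76] turn [ 0.008 -0.142  0.001]
```

Call:
arm_command(motion=[[[0,-1,0,-0.2,0,0,0],[0,-2,0,-0.3,0,-0.02,0],[0,-3,0,-0.4,0,-0.04,0]]])

```text
clock: 18.45
position: [0.5197, -0.3886, 0.1102]
tcp_rot: [0.996, -0.06, 0.065, 0.004]
force: [4.4, -1.1, 2.9]
grip_width: 0.0004
finger_force: 2.4
```

```bash
python3 gu.py -.02 -.06 .135 .05
cat > cov.py <<'E'
# cover angle from the side camera: points of the cover's near end (v about +.09..+.1), slope about the hinge
from h import *
from workcell import camera
c=camera("side"); D=c["depth"]; h,w=D.shape; U,V=np.meshgrid(np.arange(w),np.arange(h))
d=np.stack([(U-c["cx"])/c["fx"],-(V-c["cy"])/c["fy"],-np.ones_like(D)],-1)*D[...,None]
P=d@c["extrinsics"][:3,:3].T+c["extrinsics"][:3,3]; P=P[D>0]
ex=np.array([.993,-.117]);ey=np.array([.117,.993]);H=np.array([.5008,-.3237])
u=(P[:,:2]-H)@ex; v=(P[:,:2]-H)@ey; z=P[:,2]
m=(v>.085)&(v<.108)&(z>.07)&(np.hypot(u,z-.058)<.125)&(u<.12)
u,z=u[m],z[m]; i=np.argsort(z)[-5:]
print(m.sum(),"top",u[i].mean().round(3),z[i].mean().round(3),"centroid",u.mean().round(3),z.mean().round(3),"theta from centroid",(np.pi-np.arctan2(z.mean()-.058,u.mean())+np.arctan2(15,53)).round(2))
E
python3 cov.py
```

```text
t 18.45 q [ 0.85  0.51 -0.27  1.75  0.1   0.78 -1.15] tip uvz 0.0232 -0.0622 0.134 F [ 4.4 -1.1  2.9]
shift cm [-4.46 -0.21 -0.67] turn [ 0.001 -0.081 -0.002]
540 top 0.001 0.167 centroid -0.0 0.121 theta from centroid 1.84
```

Call:
arm_command(motion=[[[0,-1.5,0,-0.2,0,-0.02,0],[0,-3,0,-0.4,0,-0.04,0],[0,-4.5,0,-0.6,0,-0.06,0],[0,-6,0,-0.7,0,-0.08,0],[0,-7.5,0,-0.7,0,-0.08,0]]])

```text
clock: 19.12
position: [0.4439, -0.3785, 0.1059]
tcp_rot: [0.998, -0.059, 0.024, 0.001]
force: [1.2, 0.3, 0.7]
grip_width: 0.0004
finger_force: 0.6
```

```bash
sed -i 's/+np.arctan2(15,53)/-np.arctan2(15,53)/' cov.py; python3 cov.py; python3 gu.py -.08 -.06 .15 0; python3 gu.py -.09 -.02 .09 0
```

```text
594 top -0.078 0.135 centroid -0.044 0.101 theta from centroid 0.5
t 19.18 q [ 0.88  0.45 -0.26  1.85  0.12  0.81 -1.12] tip uvz -0.0542 -0.0614 0.1292 F [-1.1  0.5  0.3]
shift cm [-2.59 -0.13 -2.2 ] turn [-0.001 -0.046 -0.003]
t 19.18 q [ 0.88  0.45 -0.26  1.85  0.12  0.81 -1.12] tip uvz -0.0542 -0.0614 0.1292 F [-1.1  0.5  0.3]
shift cm [-3.88 -4.12  3.75] turn [-0.001 -0.046 -0.003]
```

Call:
arm_command(motion=[[[0,0,0,-2.5,0,0,0],[0,-3.7,-4.1,-2.5,0,-0.05,0],[0,-3.7,-4.1,0,0,-0.05,0],[0,-3.8,-4.1,2,0,-0.05,0],[0,-3.9,-4.1,3.7,0,-0.05,0]]])

```text
clock: 19.8
position: [0.4113, -0.3337, 0.0665]
tcp_rot: [0.998, -0.06, -0.001, -0.0]
force: [-2.9, -0.6, 21.5]
grip_width: 0.0004
finger_force: 13.4
```

```bash
python3 cov.py; python3 gu.py -.09 -.02 .087 0
```

```text
427 top -0.046 0.088 centroid -0.056 0.081 theta from centroid 0.11
t 19.85 q [ 0.83  0.46 -0.25  1.96  0.16  0.74 -1.2 ] tip uvz -0.0876 -0.0204 0.0908 F [-3.9  1.6  6.6]
shift cm [-0.23 -0.04  0.38] turn [-0.001  0.003 -0.003]
```

Nearly shut. I'll press a few more mm.

Call:
arm_command(motion=[[[0,-0.1,0,0.2,0,0,0],[0,-0.1,0,0.4,0,0,0],[0,-0.1,0,0.5,0,0,0],[0,-0.1,0,0.6,0,0,0],[0,-0.1,0,0.6,0,0,0]]])

```text
clock: 20.48
position: [0.4117, -0.3339, 0.0662]
tcp_rot: [0.998, -0.06, -0.001, 0.001]
force: [-13.6, 11.4, 48.4]
grip_width: 0.0004
finger_force: 24.3
```

```bash
python3 cov.py; python3 gu.py -.09 -.02 .15 0
```

```text
431 top -0.078 0.089 centroid -0.056 0.081 theta from centroid 0.11
t 20.52 q [ 0.83  0.46 -0.25  1.97  0.16  0.74 -1.2 ] tip uvz -0.0872 -0.0206 0.0902 F [-12.9  10.8  48.4]
shift cm [-0.28 -0.05 -5.98] turn [ 0.001  0.001 -0.002]
```

48 N with no further travel, so the cover is seated. Back off and check.

Call:
arm_command(motion=[[[0,0,0,-2,0,0,0],[0,0,0,-7,0,0,0],[0,0,0,-12,0,0,0],[0,-2,5,-14,0,0,0],[0,-4,10,-14,0,0,0]]])

```text
clock: 21.15
position: [0.361, -0.4302, 0.2038]
tcp_rot: [0.998, -0.059, 0.002, 0.002]
force: [0.0, -0.9, -0.4]
grip_width: 0.0006
finger_force: 0.0
```

Call:
arm_command(motion=[[[0,-1,5,0,0,0,0],[0,-2,10,0,0,0,0],[0,-3,14,0,0,0,0],[0,-3,14,0,0,0,0],[0,-3,14,0,0,0,0]]])

```text
clock: 21.78
position: [0.314, -0.5627, 0.2005]
tcp_rot: [0.998, -0.06, -0.0, -0.001]
force: [0.3, 0.3, 0.6]
grip_width: -0.0003
finger_force: 0.0
```

```bash
python3 look.py top t9 270 430 145 265 5
python3 - <<'E'
from h import *
from workcell import state
s=state(); print(s["clock"],s["position"],s["force"],s["qvel"].round(3))
c=dict(np.load("/tmp/t9.npz")); D=c["depth"]
h,w=D.shape; U,V=np.meshgrid(np.arange(w),np.arange(h))
d=np.stack([(U-c["cx"])/c["fx"],-(V-c["cy"])/c["fy"],-np.ones_like(D)],-1)*D[...,None]
P=d@c["extrinsics"][:3,:3].T+c["extrinsics"][:3,3]; P=P[D>0]
ex=np.array([.993,-.117]);ey=np.array([.117,.993]);H=np.array([.5008,-.3237])
u=(P[:,:2]-H)@ex; v=(P[:,:2]-H)@ey; z=P[:,2]
m=(abs(v)<.095)&(u<-.003)&(u>-.103)&(z>.078)&(z<.1)
print(m.sum(),np.polyfit(u[m],z[m],1),"theta ~ -slope")
for a in(-.1,-.08,-.02,-.006):
    k=m&(abs(u-a)<.004); print(a,np.median(z[k]).round(4),k.sum())
E
```

```text
21.825 [ 0.31476331 -0.5621826   0.20086022] [0.32809867 0.39192244 0.24944227] [-0.012 -0.011 -0.008  0.002  0.003  0.001  0.001]
4141 [-0.00121259  0.08724433] theta ~ -slope
-0.1 0.0883 301
-0.08 0.0871 331
-0.02 0.0872 327
-0.006 0.0884 290
```

View pics/t9.png

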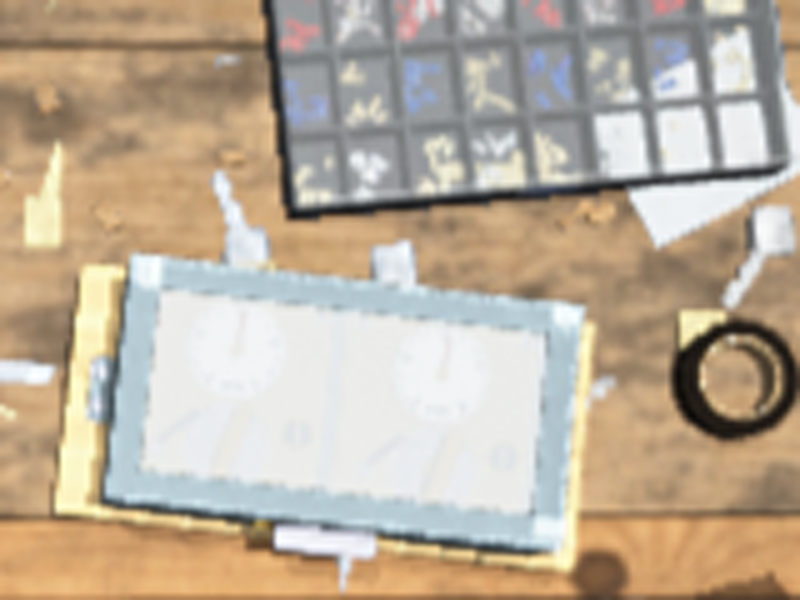

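The cover is shut: it lies level at z = 0.088 over the whole case, and through the glass both pointers still point the same way. The tape, at crop (737,378), has not moved. Handing in.

```bash
python3 -c "
from workcell import hand_in;print(hand_in())"
```

```text
the job is handed in; nothing more can be done
None
```

I wound the run-down (right) movement about 20 h to match the other's reading of about 25 h, shut the cover fully and handed the job in at about 22 s; no verdict was returned.

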